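# Set the soap trimmer's dial and feed the bar

## Task

With a fingertip in one of its notches, turn the trimmer's blue dial until its white pointer lines up with the red line on the scale; then push the soap bar along the bed until it rests against the end stop. Never lift the bar, leave the dial on its line, and do not disturb anything else on the trimmer or the table.

Things in the scene. Friction and masses are not known exactly. Their poses are not given: they have to be found in the camera images.
- cutter: soap trimmer fixed to the table: grey base 310 x 415 x 20 mm. Origin on the table. x: feed direction, from the robot's side to the end stop; y left; z up. In this frame the round black dial housing (radius 100 mm, flat top with the scale at z = 60 mm) is centred at (-20, 125) mm, and the white feed bed runs along x at y = -120 mm, from x = -135 mm to the stop at 110 mm, top at z = 40 mm
- dial_center (a point): on the dial's vertical axis, at the scale plate's height, 60 mm above the table. The blue dial is a flat disc of radius 75 mm, 2 to 22 mm above the scale plate, too wide to grip, with three straight-sided notches 46 mm wide, open at the rim and above, cut in to the hub of radius 32 mm and down to the scale plate. Their middle lines point 60, 180 and 300 degrees from the pointer
- dial (a joint): dial angle, rad, growing anticlockwise seen from above; 0: pointer along the trimmer's +x. Hard stops at -2.6 and 2.6. At the start it must turn clockwise, 0.6 to 3.0 rad. A fingertip in a notch (about 55 mm from the axis), moved in a circle about the axis, pushes the notch's wall with 2 to 4 N; the dial stays where it is left
- index (a point): tip of the white pointer (4 mm wide) that juts from the dial's rim just above the scale plate, 84 mm from the axis; turns with the dial
- target_line (a point): inner end of the red line (4 mm wide, 84 to 99 mm from the axis) on the scale plate, among thin white lines every 15 degrees; it differs from run to run and cannot be moved. The pointer is on the line when index is at this point
- stop_face (a point): middle of the lower edge of the dark end stop's face, at bed height; the bar's far face comes to rest here. The stop is 32 mm high. Two steel rails, 72 mm apart inside and 12 mm wide, run along the bed from 235 mm before the stop's face up to it, and rise 15 mm above the bed; the bed's near end is open. Axes as cutter
- bar: ochre soap bar on the feed bed, 60 mm along the feed, 64 mm across, 40 mm high, about 0.17 kg. Origin: centre of its underside; x along the feed. 4 mm play to each rail. It starts 80 to 125 mm short of the stop and slides with under 3 N; against the stop its origin is 30 mm before stop_face (x = 80 mm in the trimmer's frame)
- cream_bar: pale cream soap bar, 35 x 60 x 70 mm tall, standing on the far left corner of the trimmer's base plate (20 mm above the table). Bystander. Origin: centre of its underside
- stamp: turned wooden hand stamp, 42 mm wide, 68 mm tall, standing on the far side of the trimmer's base plate, between dial and bed. Bystander. Origin: centre of its underside
- olive_bar: olive-green soap bar, 60 x 80 x 40 mm, lying on the table left of the trimmer. Bystander. Origin: centre of its underside
- brown_bar: ochre soap bar, 60 x 80 x 40 mm, lying on the table left of the trimmer (not the bar to be fed). Bystander. Origin: centre of its underside
- jar: amber glass jar with a red lid, 76 mm wide, 85 mm tall, on the table right of the trimmer. Bystander. Origin: centre of its underside
- brush: hand brush lying on the table right of the trimmer. Bystander. Origin: on its underside
Things that resemble listed ones, but are neither listed nor needed, are in the scene too. Leave any yellow look-alike of the bar alone.

How it is judged:
On the way, in this order (a step that is already met when the one before it is completed fails the run):
1. the dial's pointer is on the red line, at rest (distance between index and target_line below 0.004 m and velocity of joint dial between -0.05 and 0.05 rad/s), for 0.3 s.
2. the bar rests against the end stop (x of bar in the frame of cutter above 0.077 m and angle between the x axis of bar and the x axis of cutter, either way round below 0.1 rad and angle between bar's own z axis and vertical below 0.1 rad and height (world z) of bar below 0.045 m and linear speed of bar below 0.01 m/s), for 0.2 s.
At the end, for the whole second after the job is handed in: The pointer's tip is within 4 mm of the red line's inner end, and the bar lies flat on the bed, square with it, at rest, within 3 mm of the end stop (all of step 2 and distance between index and target_line below 0.004 m); the robot touches nothing.
It fails at once if the soap bar is lifted off the bed or tipped (height (world z) of bar above 0.048 m or angle between bar's own z axis and vertical above 0.25 rad).
It fails at once if one of the other loose things is disturbed (moved over 15 mm) (distance of any of cream_bar, stamp, olive_bar, brown_bar, jar, brush from where it was at the start of the episode above 0.015 m).
It also fails if it takes over 54 s, if anything falls off the work surface, if the arm or the gripper's body presses on something with over 40 N, if the wrist force passes 120 N, or if a joint passes its speed limit or range.

## Robot

A 7-joint arm with a two-finger parallel gripper is mounted at the origin on the work surface. World frame = base frame: x ahead of the robot, y to its left, z up, the work surface at z = 0. Lengths are in m, angles in rad, forces in N, time in s.
With the tool pointing down it reaches from about 0.425 to 0.875 m from the base axis. Payload 9.9 kg.
Tool frame: the origin (TCP) lies between the finger pads; the fingertips stand 19 mm ahead of it and the grasp point (between the pads) is the TCP; z points along the fingers, y is the direction in which the jaws open and shut (so a half turn about z gives the same grasp; the last joint's range is limited). The gripper opens to 85 mm and grips with 20 to 120 N. Pads are 22 mm wide; open, the fingers measure 114 mm over their backs; the gripper's body (76 mm by 85 mm) begins 54 mm behind the grasp point. The pads swing forward as they close: fully open they stand 13 mm farther back than shut.
Start: joints at [1.018, 0.576, 0.025, 1.437, -0.015, 1.129, -0.057], TCP at [0.305, -0.602, 0.212] pointing down, gripper open.
Joint ranges: [-2.76, 2.76], [-0.34, 2.15], [-1.52, 1.57], [0.19, 2.46], [-1.09, 4.23], [0.17, 1.99], [-2.82, 2.82]. Speed limits (rad/s): [2.22, 2.22, 3.01, 3.01, 3.14, 3.14, 3.14].

## Interface

Orientations are given as a 3x3 rotation matrix whose columns are the frame's x, y, z axes.
In Python, from rig import telemetry, cams, robot gives the robot as it stands. The module is installed in compiled form; this text tells all that it offers.
- The arm moves only by the tool carry_out, never from a script. Its argument "commands" is a list of rows, each an object with "travel": the shift along the tool's x, y, z in cm, a list of three; "delta_rot": the turn, a rotation vector about the tool's x, y, z in degrees, a list of three; "hand": the finger opening in cm, from 0 to 8.54. In form: [{"travel": [tx, ty, tz], "delta_rot": [wx, wy, wz], "hand": hand}, ...]. A call has 1 to 12 rows; each row is the pose to reach, as a shift and turn from the pose measured when the call began, along the tool's axes at that moment; what a row does not reach only later rows make up. A row lasts 1/10 s, in which the tool goes at most 50 mm and 8.59 degrees, less where a joint would pass 70% of its speed; a pose out of reach is approached as far as the arm can. A call with a gripper value outside its range is refused whole. The fingers move at their own pace and stop on an object; the grip force is fixed at half the most. Time passes only in rows, so rows that repeat a pose let the fingers close. It gives the time, the measured TCP pose, the force and the opening at its end, in the units of the state.
- telemetry.get_state(): the state, without advancing time (a new reading comes with each control period).
- cams.get_image(name): name is "scene" or "top" or "wrist"; returns the picture (400x640x3 uint8, blue, green, red); there is no depth.
- cams.calibration(name): a dict with "fx", "fy", "cx", "cy" (pixels), "cam_to_world" (4x4, takes a point from camera to world coordinates); the wrist camera has in their place "tool_from_camera" (4x4, takes a point from camera to tool coordinates, whose origin is the TCP and whose axes are the flange's). Camera axes: x right, y up, looking along -z (the intrinsics and any distortion apply to the point x, -y, -z); pixel columns grow to the right and rows downward; lengths in m; the calibration is good to about 2 mm. A picture is of the moment at which its call begins: read the wrist's pose just before it. calibration takes no time and is no camera call.
- robot.finish_job(): hands the job in, once; it reports no verdict.
The state is a dict: "time_s": time; "joint_positions": joint angles; "dq": joint speeds; "joint_torque": joint torques, N m; "position": TCP position; "eef_rot": TCP orientation; "wrist_force": force on the tool from outside, world axes, zero at the start; "moment": the same for the moment, N m; "finger_gap": opening from 0.0 (shut) to 1.0 (fully open).
Only numpy, scipy, OpenCV 4.12 (cv2) and the standard library are available. Lean on these libraries where they do the work, as an engineer would, in place of code of your own. Each camera call takes 0.05 s, during which the arm holds its last target. There are 200 camera calls.

## Working session

There is one attempt and no reset: what is moved stays moved. The work goes in short steps, Python scripts to look and compute and a tool call to move; the robot and the scene stay as the last step left them, time stands still between calls to the robot, and variables do not carry over. Pictures are saved under pics/ and viewed, about 8 in all and at most 12, crops included, and the job is handed in when it is done.

Besides the shell and the picture viewer there is one more tool, called after ">>>" in YAML: its name, and indented under it one key for each argument. carry_out: Moves the arm, as the interface text tells. Its arguments: {"type":"object","properties":{"commands":{"type":"array"}},"required":["commands"]}

```bash
mkdir -p pics
python3 - <<'E'
from rig import telemetry, cams
import cv2
for n in("top","scene"):
    cv2.imwrite(f"pics/{n}0.png",cams.get_image(n)); c=cams.calibration(n); print(n,c)
s=telemetry.get_state();print(s)
E
```

```text
top {'fx': 499.1279021946195, 'fy': 499.1279021946195, 'cx': 310.78196423064094, 'cy': 204.55223878955496, 'cam_to_world': array([[ 1.19576589e-02,  9.93820093e-01, -1.10356865e-01,
         3.75321213e-01],
       [-9.99928051e-01,  1.19896806e-02, -3.73452285e-04,
         2.09921762e-02],
       [ 9.51999183e-04,  1.10353391e-01,  9.93891957e-01,
         1.44660233e+00],
       [ 0.00000000e+00,  0.00000000e+00,  0.00000000e+00,
         1.00000000e+00]])}
scene {'fx': 420.54600832028046, 'fy': 420.54600832028046, 'cx': 323.1599867686757, 'cy': 203.19843623233916, 'cam_to_world': array([[-0.46049424, -0.58793949,  0.6650355 ,  1.37901118],
       [ 0.88751118, -0.31879608,  0.33270552,  0.42969919],
       [ 0.0164    ,  0.74343542,  0.66860663,  0.92112905],
       [ 0.        ,  0.        ,  0.        ,  1.        ]])}
{'time_s': 0.1, 'joint_positions': array([ 1.01816817,  0.57644763,  0.02484412,  1.43779195, -0.01502854,
        1.12901275, -0.05650112]), 'dq': array([ 0.00074111, -0.00196521, -0.00052428, -0.00287323, -0.00050445,
       -0.00015444, -0.00109891]), 'joint_torque': array([ 6.79518314e-03, -7.67301822e+01,  2.25802056e+00, -2.86605495e+01,
        1.58780330e-02,  8.58467538e-03, -6.33282798e-05]), 'position': array([ 0.30481795, -0.60178048,  0.21104042]), 'eef_rot': array([[ 8.92088293e-01,  4.51860569e-01, -7.08836920e-04],
       [ 4.51861123e-01, -8.92087356e-01,  1.29414640e-03],
       [-4.75707250e-05, -1.47478870e-03, -9.99998911e-01]]), 'wrist_force': array([ 0.32563497, -0.03017058,  0.50410681]), 'moment': array([0.02209865, 0.00891507, 0.00501789]), 'finger_gap': 1.000706491379632}
```

View pics/top0.png

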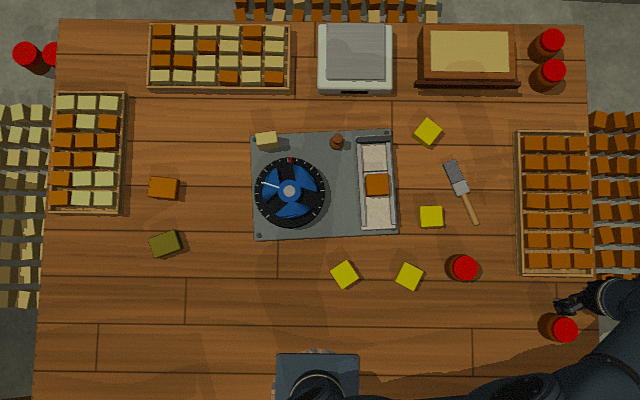

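View pics/scene0.png

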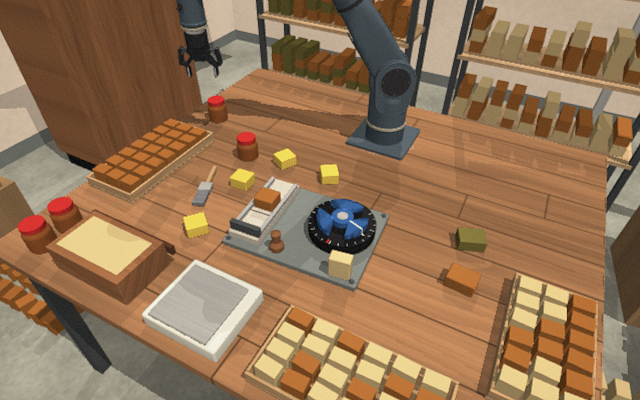

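Top view: the trimmer's centre is at about (323,185) and the dial hub at (290,190). The white pointer is near (266,183) and the red line near (290,160). 

Things that could be taken for the bar:
- The ochre bar on the bed, at (377,184). This is the one I choose, because it lies between the rails.
- brown_bar, at (163,187).
- The ochre pieces in the trays, at about (560,200) and (220,55).
- The yellow look-alikes, at (431,216), (428,131), (409,276) and (344,274).

Next I'll measure, with a close crop.

```bash
cat > h.py <<'E'
import numpy as np, cv2
from rig import telemetry, cams
def cam_T(name, s=None):
    c=cams.calibration(name)
    if name!="wrist": return c,np.array(c["cam_to_world"])
    T=np.eye(4);T[:3,:3]=s["eef_rot"];T[:3,3]=s["position"]
    return c,T@np.array(c["tool_from_camera"])
def cast(px,z,name,s=None):
    c,T=cam_T(name,s); px=np.atleast_2d(np.asarray(px,float))
    d=np.c_[(px[:,0]-c["cx"])/c["fx"],-(px[:,1]-c["cy"])/c["fy"],-np.ones(len(px))]@T[:3,:3].T
    return T[:3,3]+d*((z-T[2,3])/d[:,2])[:,None]
def proj(P,name,s=None):
    c,T=cam_T(name,s); q=(np.atleast_2d(P)-T[:3,3])@T[:3,:3]
    return np.c_[c["cx"]+c["fx"]*q[:,0]/-q[:,2],c["cy"]-c["fy"]*q[:,1]/-q[:,2]]
def blobs(m,lo=4):
    n,l,st,ce=cv2.connectedComponentsWithStats(m.astype(np.uint8)*255)
    return [(ce[i],st[i,4],l==i) for i in range(1,n) if st[i,4]>=lo]
E
python3 - <<'E'
from h import *
im=cv2.imread("pics/top0.png"); hsv=cv2.cvtColor(im,cv2.COLOR_BGR2HSV)
H,S,V=[hsv[...,i].astype(int) for i in range(3)]
Y,X=np.mgrid[:400,:640]; roi=(X>245)&(X<400)&(Y>125)&(Y<243)
def p(n,m,z,lo=4):
    for c,a,_ in blobs(m&roi,lo): print(n,c.round(1),a,cast(c,z,"top")[0].round(4))
p("blue",(H>95)&(H<120)&(S>120)&(V>70),.082,40)
p("red",((H<6)|(H>174))&(S>150)&(V>80),.06,3)
p("ochre",(H>6)&(H<20)&(S>150)&(V>120)&(X>360),.08,40)
m=(V<45)&roi&(X<335); b=max(blobs(m),key=lambda t:t[1])
cnt=max(cv2.findContours(b[2].astype(np.uint8),0,2)[0],key=cv2.contourArea)
e=cv2.fitEllipse(cv2.convexHull(cnt)); print("housing",e,cast(e[0],.06,"top"))
m=(S<60)&(V>130)&roi&(X>350); pts=np.argwhere(m)[:,::-1].astype(np.float32); print("bed",cv2.minAreaRect(pts))
W=cast(pts,.04,"top"); print(cv2.minAreaRect(W[:,:2].astype(np.float32)))
cv2.imwrite("pics/crop.png",cv2.resize(im[125:243,245:402],None,fx=5,fy=5,interpolation=cv2.INTER_CUBIC))
E
```

```text
blue [288.9 190.8] 1301 [0.5643 0.0823 0.082 ]
red [290.3 159.4] 12 [0.6568 0.0808 0.06  ]
ochre [396.  133.9] 118 [ 0.7288 -0.2147  0.08  ]
ochre [398.1 162.4] 100 [ 0.6481 -0.22    0.08  ]
ochre [377.2 184. ] 441 [ 0.5866 -0.1616  0.08  ]
ochre [382.  238.4] 253 [ 0.4362 -0.1742  0.08  ]
housing ((289.48089599609375, 192.422119140625), (70.27299499511719, 71.23570251464844), 164.02395629882812) [[0.56276453 0.08161563 0.06      ]]
bed ((375.41839599609375, 181.61439514160156), (93.682861328125, 33.882957458496094), 86.85504150390625)
((0.6007775068283081, -0.16152963042259216), (0.26991063356399536, 0.09601296484470367), 3.192852020263672)
```

View pics/crop.png

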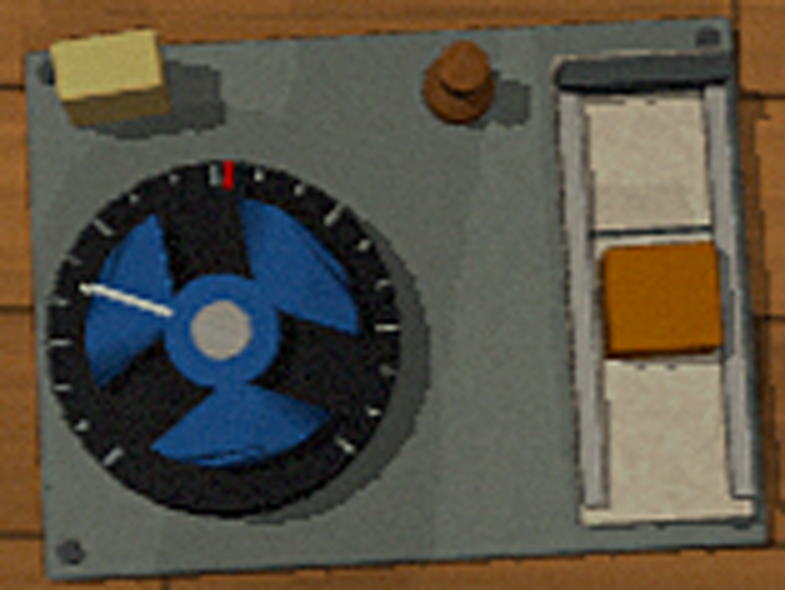

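The crop confirms the choice: the ochre bar sits between the rails on the white bed. The red line is at the top of the scale and the pointer is at the left. The notches are at the top (about 13°), lower left and lower right. The dial has to turn about 74° clockwise. I'll move over the dial for a closer look.

```bash
cat >> h.py <<'E'
from scipy.spatial.transform import Rotation as Rn
def go(pos,yaw):   # pose with tool down, tool x at world yaw (deg) -> travel cm, delta_rot deg
    s=telemetry.get_state(); R=np.array(s["eef_rot"]); a=np.radians(yaw)
    G=np.array([[np.cos(a),np.sin(a),0],[np.sin(a),-np.cos(a),0],[0,0,-1]])
    t=R.T@(np.array(pos)-s["position"])*100; w=Rn.from_matrix(R.T@G).as_rotvec(degrees=True)
    print("travel",t.round(2),"rot",w.round(2),"t",s["time_s"])
E
python3 - <<'E'
from h import *
print(cams.calibration("wrist"))
go([.54,.05,.25],98)
E
```

```text
{'fx': 343.9753090119193, 'fy': 343.9753090119193, 'cx': 323.09608885120383, 'cy': 202.1310525671306, 'tool_from_camera': array([[ 8.44939669e-04,  9.60383211e-01,  2.78681492e-01,
         7.06970161e-02],
       [ 9.99999529e-01, -6.78261152e-04, -6.94515614e-04,
        -1.13104666e-04],
       [-4.77982306e-04,  2.78681947e-01, -9.60383332e-01,
        -1.61610224e-01],
       [ 0.00000000e+00,  0.00000000e+00,  0.00000000e+00,
         1.00000000e+00]])}
travel [ 50.43 -47.52  -3.83] rot [-8.000e-02 -5.000e-02 -7.114e+01] t 0.1
```

>>> carry_out:
  commands:
    - {"travel": [27,-26,-3],"delta_rot": [0,0,-35],"hand": 0}
    - {"travel": [27,-26,-3],"delta_rot": [0,0,-35],"hand": 0}
    - {"travel": [27,-26,-3],"delta_rot": [0,0,-35],"hand": 0}
    - {"travel": [27,-26,-3],"delta_rot": [0,0,-35],"hand": 0}
    - {"travel": [27,-26,-3],"delta_rot": [0,0,-35],"hand": 0}
    - {"travel": [27,-26,-3],"delta_rot": [0,0,-35],"hand": 0}
    - {"travel": [27,-26,-3],"delta_rot": [0,0,-35],"hand": 0}
    - {"travel": [55,-52,-1],"delta_rot": [0,0,-71],"hand": 0}
    - {"travel": [55,-52,-1],"delta_rot": [0,0,-71],"hand": 0}
    - {"travel": [55,-52,-1],"delta_rot": [0,0,-71],"hand": 0}
    - {"travel": [55,-52,-1],"delta_rot": [0,0,-71],"hand": 0}
    - {"travel": [55,-52,-1],"delta_rot": [0,0,-71],"hand": 0}

```text
time_s: 1.3
position: [0.506, -0.0364, 0.2285]
eef_rot: [[-0.142, 0.99, -0.001], [0.99, 0.142, 0.001], [0.001, -0.001, -1.0]]
wrist_force: [1.5, -0.6, 0.2]
finger_gap: 0.0
```

Run:
```python
from h import *
go([.563,.112,.22],98)
```

```text
travel [13.88  7.75  0.86] rot [-0.04 -0.07  0.16] t 1.3
```

>>> carry_out:
  commands:
    - {"travel": [13.9,7.7,0.8],"delta_rot": [0,0,0],"hand": 0}
    - {"travel": [13.9,7.7,0.8],"delta_rot": [0,0,0],"hand": 0}
    - {"travel": [13.9,7.7,0.8],"delta_rot": [0,0,0],"hand": 0}
    - {"travel": [13.9,7.7,0.8],"delta_rot": [0,0,0],"hand": 0}
    - {"travel": [13.9,7.7,0.8],"delta_rot": [0,0,0],"hand": 0}
    - {"travel": [13.9,7.7,0.8],"delta_rot": [0,0,0],"hand": 0}

```text
time_s: 1.9
position: [0.562, 0.1106, 0.2202]
eef_rot: [[-0.141, 0.99, -0.002], [0.99, 0.141, -0.0], [0.0, -0.002, -1.0]]
wrist_force: [-0.3, -0.9, -0.5]
finger_gap: 0.001
```

Run:
```python
from h import *
s=telemetry.get_state(); im=cams.get_image("wrist"); cv2.imwrite("pics/w1.png",im); print(s["position"])
np.save("pics/w1.npy",{"position":s["position"],"eef_rot":s["eef_rot"]},allow_pickle=True)
print(proj([.563,.082,.06],"wrist",s))
```

```text
[0.56201972 0.11063426 0.22016278]
[[320.31449636 207.9316705 ]]
```

View pics/w1.png

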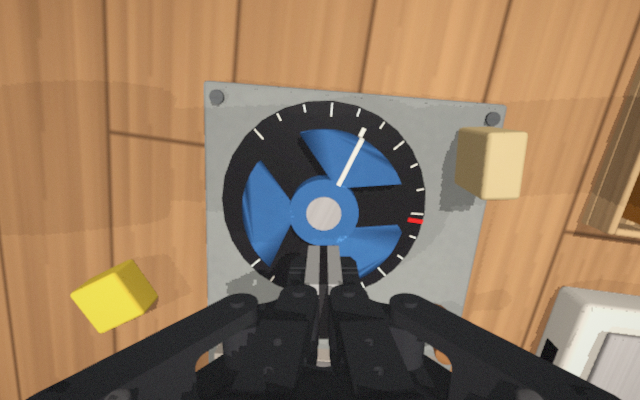

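Wrist view: hub at (323,212), pointer tip near (363,130), red line near (415,220), open notch at about (392,207). The cream bar is at (490,162). The closed fingers are at (323,270). Measuring these now.

```bash
cat >> h.py <<'E'
def dial(im,s,name="wrist",roi=None):
    hsv=cv2.cvtColor(im,cv2.COLOR_BGR2HSV);H,S,V=[hsv[...,i].astype(int) for i in range(3)]
    if roi is None: roi=np.ones(H.shape,bool)
    m=((H<7)|(H>173))&(S>150)&(V>110)&roi
    P=cast(np.argwhere(m)[:,::-1],.06,name,s)[:,:2]
    w=(S<50)&(V>150)&roi
    Q=cast(np.argwhere(w)[:,::-1],.062,name,s)[:,:2]
    return P,Q
E
python3 - <<'E'
from h import *
s=np.load("pics/w1.npy",allow_pickle=True).item(); im=cv2.imread("pics/w1.png")
hsv=cv2.cvtColor(im,cv2.COLOR_BGR2HSV);H,S,V=[hsv[...,i].astype(int) for i in range(3)]
# housing rim: rays from approx centre, outermost black->grey edge
c0=np.array([.563,.082]); pts=[]
for a in np.radians(np.arange(-20,200,4)):
    r=np.arange(.09,.115,.0005); X=np.c_[c0[0]+r*np.cos(a),c0[1]+r*np.sin(a),np.full(len(r),.06)]
    p=proj(X,"wrist",s).astype(np.float32); g=cv2.remap(V.astype(np.float32),p[:,0].reshape(-1,1),p[:,1].reshape(-1,1),1).ravel()
    k=np.argmax(np.diff(g)); pts.append(X[k,:2])
from scipy.optimize import least_squares
pts=np.array(pts)
f=least_squares(lambda v:np.hypot(*(pts-v[:2]).T)-v[2],[*c0,.1],loss="soft_l1",f_scale=.001).x; print("centre,r",f)
c=f[:2]
def polar(P,lo,hi):
    d=P-c; r=np.hypot(*d.T); k=(r>lo)&(r<hi); return r[k],np.degrees(np.arctan2(d[k,1],d[k,0]))
P,Q=dial(im,s); r,a=polar(P,.08,.105); print("red",len(r),r.min(),r.max(),np.median(a))
r,a=polar(Q,.076,.083)
for x in sorted(zip(a.round(1),r.round(4))): 
    if 30<x[0]<110: print(x)
b=(H>95)&(H<125)&(S>120)&(V>60)
Q=cast(np.argwhere(b)[:,::-1],.082,"wrist",s)[:,:2]; r,a=polar(Q,.05,.06); h=np.histogram(a,np.arange(-40,185,3)); print([(int(e),int(n)) for n,e in zip(*h)])
m=(S<40)&(V>130)&(V<235); l=[(ce.round(1),n) for ce,n,_ in blobs(m,300)]; print(l)
E
```

```text
centre,r [0.56548428 0.08476541 0.09831706]
red 80 0.08383640762996683 0.09893697670327355 -1.2497638479954138
(np.float64(70.0), np.float64(0.0773))
(np.float64(70.1), np.float64(0.0793))
(np.float64(70.2), np.float64(0.0812))
(np.float64(70.3), np.float64(0.0761))
(np.float64(70.4), np.float64(0.078))
(np.float64(70.4), np.float64(0.08))
(np.float64(70.5), np.float64(0.082))
(np.float64(70.6), np.float64(0.0768))
(np.float64(70.7), np.float64(0.0788))
(np.float64(70.7), np.float64(0.0808))
(np.float64(70.8), np.float64(0.0828))
(np.float64(71.0), np.float64(0.0776))
(np.float64(71.0), np.float64(0.0796))
(np.float64(71.0), np.float64(0.0816))
(np.float64(71.2), np.float64(0.0764))
(np.float64(71.3), np.float64(0.0784))
(np.float64(71.3), np.float64(0.0804))
(np.float64(71.3), np.float64(0.0824))
(np.float64(71.6), np.float64(0.0772))
(np.float64(71.6), np.float64(0.0792))
(np.float64(71.6), np.float64(0.0812))
(np.float64(71.9), np.float64(0.076))
(np.float64(71.9), np.float64(0.078))
(np.float64(71.9), np.float64(0.08))
(np.float64(71.9), np.float64(0.082))
(np.float64(72.2), np.f
[... 926 characters left out ...]
5), (38, 35), (41, 36), (44, 36), (47, 35), (50, 35), (53, 38), (56, 36), (59, 38), (62, 36), (65, 36), (68, 10), (71, 0), (74, 32), (77, 37), (80, 38), (83, 38), (86, 38), (89, 36), (92, 42), (95, 36), (98, 41), (101, 40), (104, 36), (107, 17), (110, 0), (113, 0), (116, 0), (119, 0), (122, 0), (125, 0), (128, 0), (131, 0), (134, 0), (137, 0), (140, 0), (143, 0), (146, 0), (149, 10), (152, 34), (155, 34), (158, 35), (161, 34), (164, 34), (167, 33), (170, 35), (173, 34), (176, 33), (179, 11)]
[(array([355.9, 185. ]), np.int32(21316)), (array([323.2, 213.3]), np.int32(921)), (array([312.6, 267.4]), np.int32(496)), (array([333.6, 266.3]), np.int32(485)), (array([597.9, 340.5]), np.int32(6986))]
```

Run:
```python
from h import *
print(cast([323.2,213.3],.085,"wrist",np.load("pics/w1.npy",allow_pickle=True).item()))
go([.6194,.096,.13],101.7); go([.6194,.096,.090],101.7)
```

```text
[[0.56548977 0.08499176 0.085     ]]
travel [-2.18  5.49  9.03] rot [-0.09 -0.   -3.66] t 1.95
travel [-2.18  5.5  13.03] rot [-0.09 -0.   -3.66] t 1.95
```

>>> carry_out:
  commands:
    - {"travel": [-2.2,5.5,3],"delta_rot": [0,0,-3.7],"hand": 0}
    - {"travel": [-2.2,5.5,7],"delta_rot": [0,0,-3.7],"hand": 0}
    - {"travel": [-2.2,5.5,9],"delta_rot": [0,0,-3.7],"hand": 0}
    - {"travel": [-2.2,5.5,9],"delta_rot": [0,0,-3.7],"hand": 0}
    - {"travel": [-2.2,5.5,10],"delta_rot": [0,0,-3.7],"hand": 0}
    - {"travel": [-2.2,5.5,11],"delta_rot": [0,0,-3.7],"hand": 0}
    - {"travel": [-2.2,5.5,12],"delta_rot": [0,0,-3.7],"hand": 0}
    - {"travel": [-2.2,5.5,12.5],"delta_rot": [0,0,-3.7],"hand": 0}
    - {"travel": [-2.2,5.5,13],"delta_rot": [0,0,-3.7],"hand": 0}
    - {"travel": [-2.2,5.5,13],"delta_rot": [0,0,-3.7],"hand": 0}
    - {"travel": [-2.2,5.5,13],"delta_rot": [0,0,-3.7],"hand": 0}

```text
time_s: 3.05
position: [0.6195, 0.096, 0.0904]
eef_rot: [[-0.204, 0.979, -0.001], [0.979, 0.204, -0.0], [0.0, -0.001, -1.0]]
wrist_force: [0.8, -0.4, -0.2]
finger_gap: -0.001
```

```bash
cat >> h.py <<'E'
C=np.array([.5655,.0849])
def arc(angles,r=.055,z=.090):
    s=telemetry.get_state(); R=np.array(s["eef_rot"]); d=s["position"][:2]-C
    print("now ang",np.degrees(np.arctan2(d[1],d[0])).round(2),"r",np.hypot(*d).round(4),"z",s["position"][2].round(4),"F",s["wrist_force"].round(1),"t",s["time_s"],"q7",s["joint_positions"][6].round(2))
    for a in angles:
        q=np.radians(a); p=np.r_[C+r*np.array([np.cos(q),np.sin(q)]),z]; y=q+np.pi/2
        G=np.array([[np.cos(y),np.sin(y),0],[np.sin(y),-np.cos(y),0],[0,0,-1]])
        print(round(a,1),(R.T@(p-s["position"])*100).round(2).tolist(),Rn.from_matrix(R.T@G).as_rotvec(degrees=True).round(1).tolist())
E
python3 - <<'E'
from h import *
arc(np.arange(11.7-5,-53,-5))
E
```

```text
now ang 11.58 r 0.0552 z 0.0904 F [ 0.8 -0.4 -0.2] t 3.05 q7 -0.32
6.7 [-0.47, -0.04, 0.04] [-0.1, -0.0, 5.0]
1.7 [-0.94, -0.1, 0.04] [-0.1, 0.0, 10.0]
-3.3 [-1.41, -0.21, 0.04] [-0.1, 0.0, 15.0]
-8.3 [-1.87, -0.35, 0.04] [-0.1, 0.0, 20.0]
-13.3 [-2.31, -0.53, 0.04] [-0.1, 0.0, 25.0]
-18.3 [-2.74, -0.76, 0.05] [-0.1, 0.0, 30.0]
-23.3 [-3.14, -1.01, 0.05] [-0.1, 0.0, 35.0]
-28.3 [-3.52, -1.31, 0.05] [-0.1, 0.0, 40.0]
-33.3 [-3.88, -1.63, 0.05] [-0.1, 0.0, 45.0]
-38.3 [-4.2, -1.99, 0.05] [-0.1, 0.0, 50.0]
-43.3 [-4.49, -2.37, 0.05] [-0.1, 0.0, 55.0]
-48.3 [-4.75, -2.77, 0.05] [-0.1, 0.0, 60.0]
```

>>> carry_out:
  commands:
    - {"travel": [-0.47,-0.04,0.04],"delta_rot": [0,0,5],"hand": 0}
    - {"travel": [-0.94,-0.1,0.04],"delta_rot": [0,0,10],"hand": 0}
    - {"travel": [-1.41,-0.21,0.04],"delta_rot": [0,0,15],"hand": 0}
    - {"travel": [-1.87,-0.35,0.04],"delta_rot": [0,0,20],"hand": 0}
    - {"travel": [-2.31,-0.53,0.04],"delta_rot": [0,0,25],"hand": 0}
    - {"travel": [-2.74,-0.76,0.05],"delta_rot": [0,0,30],"hand": 0}
    - {"travel": [-3.14,-1.01,0.05],"delta_rot": [0,0,35],"hand": 0}
    - {"travel": [-3.52,-1.31,0.05],"delta_rot": [0,0,40],"hand": 0}
    - {"travel": [-3.88,-1.63,0.05],"delta_rot": [0,0,45],"hand": 0}
    - {"travel": [-4.2,-1.99,0.05],"delta_rot": [0,0,50],"hand": 0}
    - {"travel": [-4.49,-2.37,0.05],"delta_rot": [0,0,55],"hand": 0}
    - {"travel": [-4.75,-2.77,0.05],"delta_rot": [0,0,60],"hand": 0}

```text
time_s: 4.25
position: [0.6023, 0.0439, 0.0905]
eef_rot: [[0.748, 0.663, -0.0], [0.663, -0.748, 0.0], [-0.0, -0.0, -1.0]]
wrist_force: [-0.4, -0.5, -0.5]
finger_gap: -0.001
```

Run:
```python
from h import *
arc(np.arange(-51,-66,-3))
s=telemetry.get_state();w=cams.get_image("wrist");t=cams.get_image("top")
np.save("pics/w2.npy",{"position":s["position"],"eef_rot":s["eef_rot"]},allow_pickle=True);cv2.imwrite("pics/w2raw.png",w)
cv2.imwrite("pics/w2.png",np.vstack([cv2.resize(w,(480,300)),cv2.resize(t[140:240,245:405],(480,300),interpolation=2)]))
```

```text
now ang -48.09 r 0.0551 z 0.0905 F [-0.4 -0.5 -0.5] t 4.25 q7 -1.09
-51 [-0.28, -0.02, 0.05] [-0.0, 0.0, 2.5]
-54 [-0.57, -0.04, 0.05] [-0.0, 0.0, 5.5]
-57 [-0.85, -0.08, 0.05] [-0.0, 0.0, 8.5]
-60 [-1.14, -0.13, 0.05] [-0.0, 0.0, 11.5]
-63 [-1.42, -0.19, 0.05] [-0.0, 0.0, 14.5]
```

View pics/w2.png

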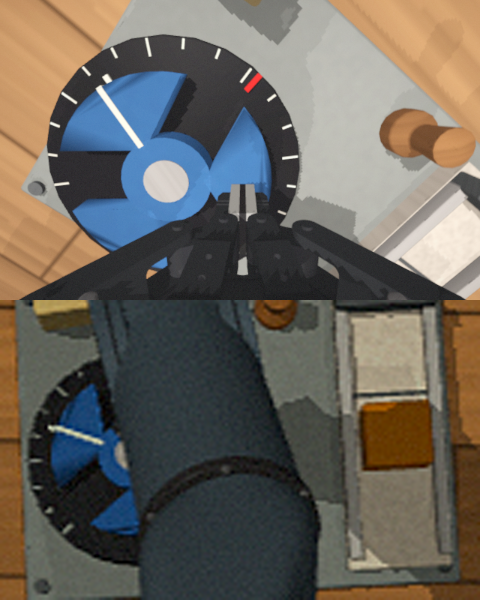

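The picture shows the pointer still at about 72°, in the wrist pane at (100,80) and the top pane at (52,428). The fingertips are over the blue sector and passed above the disc with no force, so the tip is higher than I assumed. I'll go back over the notch and feel downward.

Run:
```python
from h import *
s=np.load("pics/w2.npy",allow_pickle=True).item(); 
print(proj(s["position"]+np.array([[0,0,-.019],[0,0,-.01],[0,0,0]]),"wrist",s)*.75)
arc([-20,11.7],z=.11);arc([11.7],z=.085)
```

```text
[[242.27900504 175.05650342]
 [242.27399787 179.66562024]
 [242.26785402 185.32105652]]
now ang -48.54 r 0.0552 z 0.0905 F [ 1.1 -0.3  0.6] t 4.35 q7 -1.08
-20 [2.63, -0.68, -1.96] [-0.0, 0.0, -28.3]
11.7 [4.78, -2.77, -1.96] [-0.0, 0.0, -60.0]
now ang -48.54 r 0.0552 z 0.0905 F [ 1.1 -0.3  0.6] t 4.35 q7 -1.08
11.7 [4.78, -2.77, 0.54] [-0.0, 0.0, -60.0]
```

>>> carry_out:
  commands:
    - {"travel": [0,0,-2],"delta_rot": [0,0,0],"hand": 0}
    - {"travel": [1.5,-0.3,-2],"delta_rot": [0,0,-16],"hand": 0}
    - {"travel": [2.63,-0.68,-2],"delta_rot": [0,0,-28.3],"hand": 0}
    - {"travel": [3.8,-1.6,-2],"delta_rot": [0,0,-44],"hand": 0}
    - {"travel": [4.78,-2.77,-2],"delta_rot": [0,0,-60],"hand": 0}
    - {"travel": [4.78,-2.77,-2],"delta_rot": [0,0,-60],"hand": 0}
    - {"travel": [4.78,-2.77,-1],"delta_rot": [0,0,-60],"hand": 0}
    - {"travel": [4.78,-2.77,0],"delta_rot": [0,0,-60],"hand": 0}
    - {"travel": [4.78,-2.77,0.5],"delta_rot": [0,0,-60],"hand": 0}
    - {"travel": [4.78,-2.77,0.8],"delta_rot": [0,0,-60],"hand": 0}
    - {"travel": [4.78,-2.77,1],"delta_rot": [0,0,-60],"hand": 0}
    - {"travel": [4.78,-2.77,1],"delta_rot": [0,0,-60],"hand": 0}

```text
time_s: 5.55
position: [0.6194, 0.0962, 0.0805]
eef_rot: [[-0.201, 0.98, -0.001], [0.98, 0.201, -0.001], [-0.0, -0.001, -1.0]]
wrist_force: [0.2, 0.3, 0.5]
finger_gap: -0.002
```

>>> carry_out:
  commands:
    - {"travel": [0,0,0.2],"delta_rot": [0,0,0],"hand": 0}
    - {"travel": [0,0,0.4],"delta_rot": [0,0,0],"hand": 0}
    - {"travel": [0,0,0.4],"delta_rot": [0,0,0],"hand": 0}

```text
time_s: 5.85
position: [0.6193, 0.0962, 0.0764]
eef_rot: [[-0.2, 0.98, -0.001], [0.98, 0.2, -0.001], [-0.0, -0.001, -1.0]]
wrist_force: [-0.2, -0.2, 0.2]
finger_gap: 0.005
```

>>> carry_out:
  commands:
    - {"travel": [0,0,0.2],"delta_rot": [0,0,0],"hand": 0}
    - {"travel": [0,0,0.4],"delta_rot": [0,0,0],"hand": 0}
    - {"travel": [0,0,0.4],"delta_rot": [0,0,0],"hand": 0}

```text
time_s: 6.15
position: [0.6192, 0.0961, 0.072]
eef_rot: [[-0.2, 0.98, -0.001], [0.98, 0.2, -0.001], [-0.001, -0.001, -1.0]]
wrist_force: [-0.8, 0.5, 0.7]
finger_gap: 0.001
```

Run:
```python
from h import *
s=telemetry.get_state();print(s["position"],s["wrist_force"])
w=cams.get_image("wrist");cv2.imwrite("pics/w3.png",w[100:360,180:500])
```

```text
[0.61915735 0.09608406 0.07204644] [-0.79815477  0.51803318  0.69351061]
```

View pics/w3.png

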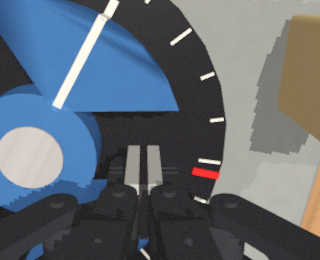

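The fingers are in the notch at crop (145,160), with the pointer untouched, and nothing has made contact yet. I'll go a few mm deeper.

>>> carry_out:
  commands:
    - {"travel": [0,0,0.2],"delta_rot": [0,0,0],"hand": 0}
    - {"travel": [0,0,0.3],"delta_rot": [0,0,0],"hand": 0}
    - {"travel": [0,0,0.3],"delta_rot": [0,0,0],"hand": 0}

```text
time_s: 6.5
position: [0.6191, 0.0961, 0.069]
eef_rot: [[-0.2, 0.98, -0.001], [0.98, 0.2, -0.001], [-0.001, -0.002, -1.0]]
wrist_force: [-0.7, -0.2, -0.4]
finger_gap: -0.001
```

>>> carry_out:
  commands:
    - {"travel": [-0.47,-0.04,0],"delta_rot": [0,0,5],"hand": 0}
    - {"travel": [-0.94,-0.1,0],"delta_rot": [0,0,10],"hand": 0}
    - {"travel": [-1.41,-0.21,0],"delta_rot": [0,0,15],"hand": 0}
    - {"travel": [-1.64,-0.28,0],"delta_rot": [0,0,17.5],"hand": 0}

```text
time_s: 6.9
position: [0.6197, 0.0789, 0.069]
eef_rot: [[0.107, 0.994, -0.001], [0.994, -0.107, -0.001], [-0.001, -0.001, -1.0]]
wrist_force: [-0.1, 0.1, -0.4]
finger_gap: 0.004
```

Run:
```python
from h import *
arc(np.arange(-10,-56,-5),z=.069)
```

```text
now ang -6.29 r 0.0545 z 0.069 F [-0.1  0.1 -0.4] t 6.9 q7 -0.55
-10 [-0.36, 0.04, 0.0] [-0.1, 0.1, 3.8]
-15 [-0.83, -0.02, 0.0] [-0.1, 0.1, 8.8]
-20 [-1.3, -0.11, 0.0] [-0.1, 0.1, 13.8]
-25 [-1.76, -0.25, 0.01] [-0.1, 0.1, 18.8]
-30 [-2.21, -0.42, 0.01] [-0.1, 0.1, 23.8]
-35 [-2.64, -0.63, 0.01] [-0.1, 0.1, 28.8]
-40 [-3.05, -0.88, 0.01] [-0.0, 0.1, 33.8]
-45 [-3.44, -1.17, 0.01] [-0.0, 0.1, 38.8]
-50 [-3.8, -1.48, 0.01] [-0.0, 0.1, 43.8]
-55 [-4.13, -1.83, 0.01] [-0.0, 0.1, 48.8]
```

>>> carry_out:
  commands:
    - {"travel": [-0.36,0.04,0],"delta_rot": [0,0,3.8],"hand": 0}
    - {"travel": [-0.83,-0.02,0],"delta_rot": [0,0,8.8],"hand": 0}
    - {"travel": [-1.3,-0.11,0],"delta_rot": [0,0,13.8],"hand": 0}

```text
time_s: 7.2
position: [0.6172, 0.0661, 0.0691]
eef_rot: [[0.345, 0.939, -0.001], [0.939, -0.345, -0.001], [-0.001, -0.001, -1.0]]
wrist_force: [0.2, -0.4, 0.1]
finger_gap: -0.002
```

```bash
cat >> h.py <<'E'
def ang(show=True):
    s=telemetry.get_state(); im=cams.get_image("wrist"); P,Q=dial(im,s); o={}
    for n,X,lo,hi in(("red",P,.084,.099),("white",Q,.0765,.083)):
        d=X-C; r=np.hypot(*d.T); k=(r>lo)&(r<hi); a=np.degrees(np.arctan2(d[k,1],d[k,0]))
        o[n]=(k.sum(),np.median(a).round(2),a.min().round(1),a.max().round(1)) if k.any() else None
    print(o); return im
E
python3 - <<'E'
from h import *
arc(np.arange(-25,-66,-5),z=.069); ang()
E
```

```text
now ang -20.02 r 0.0551 z 0.0691 F [ 0.2 -0.4  0.1] t 7.2 q7 -0.73
-25 [-0.48, -0.03, 0.01] [-0.0, 0.1, 4.8]
-30 [-0.95, -0.09, 0.01] [-0.0, 0.1, 9.8]
-35 [-1.42, -0.19, 0.01] [-0.0, 0.1, 14.8]
-40 [-1.88, -0.33, 0.01] [-0.0, 0.1, 19.8]
-45 [-2.32, -0.52, 0.02] [-0.0, 0.1, 24.8]
-50 [-2.75, -0.74, 0.02] [-0.0, 0.1, 29.8]
-55 [-3.16, -0.99, 0.02] [-0.0, 0.1, 34.8]
-60 [-3.54, -1.28, 0.02] [-0.0, 0.1, 39.8]
-65 [-3.89, -1.61, 0.02] [-0.0, 0.1, 44.8]
{'red': (np.int64(281), np.float64(-1.48), np.float64(-3.2), np.float64(0.1)), 'white': (np.int64(153), np.float64(71.88), np.float64(70.1), np.float64(73.7))}
```

Run:
```python
from h import *
s=telemetry.get_state();w=cams.get_image("wrist");sc=cams.get_image("scene")
p,R=s["position"],s["eef_rot"]
for z in(.019,.01,0,-.01,-.02): print(z,[proj(p+R@np.array([x,0,z]),"wrist",s)[0].round(0).tolist() for x in(-.011,.011)], proj(p+R@np.array([0,0,z]),"scene")[0].round(1))
u=proj(p,"scene")[0].astype(int); print(u)
a=cv2.resize(sc[u[1]-60:u[1]+40,u[0]-60:u[0]+100],None,fx=4,fy=4,interpolation=2); b=w[100:300,160:480]
cv2.imwrite("pics/w4.png",np.vstack([a[:,:640],cv2.resize(b,(320,200)).repeat(1,0) if 0 else cv2.copyMakeBorder(b,0,0,0,320,0)]))
```

```text
0.019 [[323.0, 251.0], [323.0, 215.0]] [327.7 232.1]
0.01 [[323.0, 258.0], [323.0, 220.0]] [327.7 229.9]
0 [[323.0, 267.0], [323.0, 227.0]] [327.8 227.5]
-0.01 [[323.0, 276.0], [323.0, 234.0]] [327.9 225. ]
-0.02 [[323.0, 287.0], [323.0, 242.0]] [328.  222.5]
[327 227]
```

View pics/w4.png

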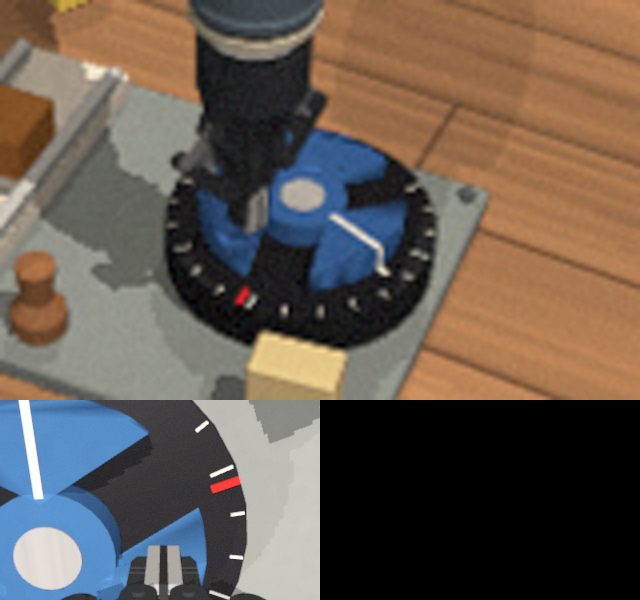

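The scene pane shows the fingertips ending at crop (257,232), on top of the blue disc. The wrist pane shows the same thing at (163,545). So the shut tips sit about 15–20 mm behind the TCP, not ahead of it. The dial hasn't moved and there was no contact force. I'll go back and descend by feel.

Run:
```python
from h import *
arc([-5,11.7],z=.089);arc([11.7],z=.066)
```

```text
now ang -20.06 r 0.0551 z 0.0692 F [-0.5  0.1  0. ] t 7.35 q7 -0.72
-5 [1.43, -0.19, -1.99] [-0.0, 0.1, -14.9]
11.7 [2.89, -0.82, -1.99] [-0.1, 0.1, -31.6]
now ang -20.06 r 0.0551 z 0.0692 F [-0.5  0.1  0. ] t 7.35 q7 -0.72
11.7 [2.9, -0.82, 0.31] [-0.1, 0.1, -31.6]
```

>>> carry_out:
  commands:
    - {"travel": [0,0,-1.5],"delta_rot": [0,0,0],"hand": 0}
    - {"travel": [0.8,-0.08,-1.5],"delta_rot": [0,0,-8],"hand": 0}
    - {"travel": [1.43,-0.19,-1.5],"delta_rot": [0,0,-15],"hand": 0}
    - {"travel": [2.2,-0.5,-1.5],"delta_rot": [0,0,-23],"hand": 0}
    - {"travel": [2.9,-0.82,-1.5],"delta_rot": [0,0,-31.6],"hand": 0}
    - {"travel": [2.9,-0.82,-1.5],"delta_rot": [0,0,-31.6],"hand": 0}
    - {"travel": [2.9,-0.82,-0.8],"delta_rot": [0,0,-31.6],"hand": 0}
    - {"travel": [2.9,-0.82,0],"delta_rot": [0,0,-31.6],"hand": 0}
    - {"travel": [2.9,-0.82,0.3],"delta_rot": [0,0,-31.6],"hand": 0}
    - {"travel": [2.9,-0.82,0.5],"delta_rot": [0,0,-31.6],"hand": 0}
    - {"travel": [2.9,-0.82,0.7],"delta_rot": [0,0,-31.6],"hand": 0}
    - {"travel": [2.9,-0.82,0.7],"delta_rot": [0,0,-31.6],"hand": 0}

```text
time_s: 8.55
position: [0.6193, 0.096, 0.0619]
eef_rot: [[-0.203, 0.979, -0.002], [0.979, 0.203, -0.002], [-0.001, -0.002, -1.0]]
wrist_force: [-0.3, 0.3, -0.5]
finger_gap: 0.005
```

>>> carry_out:
  commands:
    - {"travel": [0,0,0.2],"delta_rot": [0,0,0],"hand": 0}
    - {"travel": [0,0,0.4],"delta_rot": [0,0,0],"hand": 0}
    - {"travel": [0,0,0.4],"delta_rot": [0,0,0],"hand": 0}

```text
time_s: 8.85
position: [0.6191, 0.0959, 0.0576]
eef_rot: [[-0.203, 0.979, -0.002], [0.979, 0.203, -0.002], [-0.001, -0.002, -1.0]]
wrist_force: [-0.5, 0.9, 0.3]
finger_gap: 0.005
```

>>> carry_out:
  commands:
    - {"travel": [0,0,0.2],"delta_rot": [0,0,0],"hand": 0}
    - {"travel": [0,0,0.4],"delta_rot": [0,0,0],"hand": 0}
    - {"travel": [0,0,0.4],"delta_rot": [0,0,0],"hand": 0}

```text
time_s: 9.15
position: [0.6189, 0.0958, 0.0533]
eef_rot: [[-0.203, 0.979, -0.002], [0.979, 0.203, -0.002], [-0.001, -0.003, -1.0]]
wrist_force: [-0.9, 1.0, 0.5]
finger_gap: 0.001
```

>>> carry_out:
  commands:
    - {"travel": [0,0,0.2],"delta_rot": [0,0,0],"hand": 0}
    - {"travel": [0,0,0.3],"delta_rot": [0,0,0],"hand": 0}
    - {"travel": [0,0,0.3],"delta_rot": [0,0,0],"hand": 0}

```text
time_s: 9.45
position: [0.6188, 0.0958, 0.0501]
eef_rot: [[-0.203, 0.979, -0.003], [0.979, 0.203, -0.002], [-0.001, -0.003, -1.0]]
wrist_force: [0.3, 0.7, 0.2]
finger_gap: 0.002
```

>>> carry_out:
  commands:
    - {"travel": [-0.47,-0.04,0],"delta_rot": [0,0,5],"hand": 0}
    - {"travel": [-0.94,-0.1,0],"delta_rot": [0,0,10],"hand": 0}
    - {"travel": [-1.41,-0.21,0],"delta_rot": [0,0,15],"hand": 0}
    - {"travel": [-1.87,-0.35,0],"delta_rot": [0,0,20],"hand": 0}

```text
time_s: 9.85
position: [0.6195, 0.0775, 0.0502]
eef_rot: [[0.147, 0.989, -0.002], [0.989, -0.147, -0.001], [-0.001, -0.002, -1.0]]
wrist_force: [-0.1, 2.2, -1.1]
finger_gap: 0.003
```

Run:
```python
from h import *
arc(np.arange(-15,-66,-5),z=.050); ang()
```

```text
now ang -7.82 r 0.0545 z 0.0502 F [-0.1  2.2 -1.1] t 9.85 q7 -0.59
-15 [-0.69, 0.01, 0.02] [-0.1, 0.1, 6.5]
-20 [-1.16, -0.06, 0.02] [-0.1, 0.1, 11.5]
-25 [-1.63, -0.18, 0.03] [-0.1, 0.1, 16.5]
-30 [-2.08, -0.34, 0.03] [-0.1, 0.1, 21.5]
-35 [-2.52, -0.53, 0.03] [-0.1, 0.1, 26.5]
-40 [-2.94, -0.76, 0.03] [-0.1, 0.1, 31.5]
-45 [-3.34, -1.03, 0.03] [-0.1, 0.1, 36.5]
-50 [-3.71, -1.33, 0.03] [-0.1, 0.1, 41.5]
-55 [-4.05, -1.67, 0.03] [-0.1, 0.1, 46.5]
-60 [-4.37, -2.03, 0.03] [-0.1, 0.1, 51.5]
-65 [-4.65, -2.42, 0.03] [-0.1, 0.1, 56.5]
{'red': (np.int64(311), np.float64(-1.51), np.float64(-3.2), np.float64(0.1)), 'white': (np.int64(178), np.float64(64.61), np.float64(63.0), np.float64(66.2))}
```

Contact: 2.2 N, and the pointer has moved to 64.6°. Finger and pointer differ by 72.4°, so the end point is a finger angle of about -73.9°. I'll sweep on to -60.

>>> carry_out:
  commands:
    - {"travel": [-0.69,0.01,0],"delta_rot": [0,0,6.5],"hand": 0}
    - {"travel": [-1.16,-0.06,0],"delta_rot": [0,0,11.5],"hand": 0}
    - {"travel": [-1.63,-0.18,0],"delta_rot": [0,0,16.5],"hand": 0}
    - {"travel": [-2.08,-0.34,0],"delta_rot": [0,0,21.5],"hand": 0}
    - {"travel": [-2.52,-0.53,0],"delta_rot": [0,0,26.5],"hand": 0}
    - {"travel": [-2.94,-0.76,0],"delta_rot": [0,0,31.5],"hand": 0}
    - {"travel": [-3.34,-1.03,0],"delta_rot": [0,0,36.5],"hand": 0}
    - {"travel": [-3.71,-1.33,0],"delta_rot": [0,0,41.5],"hand": 0}
    - {"travel": [-4.05,-1.67,0],"delta_rot": [0,0,46.5],"hand": 0}
    - {"travel": [-4.37,-2.03,0],"delta_rot": [0,0,51.5],"hand": 0}
    - {"travel": [-4.37,-2.03,0],"delta_rot": [0,0,51.5],"hand": 0}

```text
time_s: 11.0
position: [0.5923, 0.0368, 0.0504]
eef_rot: [[0.868, 0.496, -0.002], [0.496, -0.868, -0.001], [-0.003, -0.0, -1.0]]
wrist_force: [-0.2, -0.2, 0.7]
finger_gap: -0.004
```

Run:
```python
from h import *
arc(np.arange(-62,-77,-2),z=.050); ang()
```

```text
now ang -60.83 r 0.055 z 0.0504 F [-0.2 -0.2  0.7] t 11.0 q7 -1.22
-62 [-0.11, -0.01, 0.04] [-0.0, 0.1, 1.7]
-64 [-0.3, -0.01, 0.04] [-0.0, 0.1, 3.7]
-66 [-0.49, -0.03, 0.04] [0.0, 0.1, 5.7]
-68 [-0.69, -0.05, 0.04] [0.0, 0.1, 7.7]
-70 [-0.88, -0.08, 0.04] [0.0, 0.1, 9.7]
-72 [-1.06, -0.12, 0.04] [0.0, 0.1, 11.7]
-74 [-1.25, -0.16, 0.04] [0.0, 0.1, 13.7]
-76 [-1.44, -0.21, 0.04] [0.0, 0.1, 15.7]
{'red': (np.int64(405), np.float64(-1.25), np.float64(-2.8), np.float64(0.2)), 'white': (np.int64(185), np.float64(10.66), np.float64(9.0), np.float64(12.3))}
```

>>> carry_out:
  commands:
    - {"travel": [-0.3,-0.01,0],"delta_rot": [0,0,3.7],"hand": 0}
    - {"travel": [-0.6,-0.04,0],"delta_rot": [0,0,6.7],"hand": 0}
    - {"travel": [-0.88,-0.08,0],"delta_rot": [0,0,9.7],"hand": 0}
    - {"travel": [-0.88,-0.08,0],"delta_rot": [0,0,9.7],"hand": 0}

```text
time_s: 11.45
position: [0.5848, 0.033, 0.0506]
eef_rot: [[0.938, 0.347, -0.002], [0.347, -0.938, -0.002], [-0.002, 0.001, -1.0]]
wrist_force: [0.5, -0.1, -0.5]
finger_gap: -0.0
```

Run:
```python
from h import *
arc(np.arange(-70,-75,-.5),z=.050); ang()
```

```text
now ang -69.62 r 0.0553 z 0.0506 F [ 0.5 -0.1 -0.5] t 11.45 q7 -1.34
-70.0 [-0.04, -0.03, 0.06] [0.1, 0.1, 0.3]
-70.5 [-0.08, -0.03, 0.06] [0.1, 0.1, 0.8]
-71.0 [-0.13, -0.03, 0.06] [0.1, 0.1, 1.3]
-71.5 [-0.18, -0.04, 0.06] [0.1, 0.1, 1.8]
-72.0 [-0.23, -0.04, 0.06] [0.1, 0.1, 2.3]
-72.5 [-0.28, -0.04, 0.06] [0.1, 0.1, 2.8]
-73.0 [-0.32, -0.04, 0.06] [0.1, 0.1, 3.3]
-73.5 [-0.37, -0.04, 0.06] [0.1, 0.1, 3.8]
-74.0 [-0.42, -0.05, 0.06] [0.1, 0.1, 4.3]
-74.5 [-0.47, -0.05, 0.06] [0.1, 0.1, 4.8]
{'red': (np.int64(426), np.float64(-1.24), np.float64(-2.8), np.float64(0.2)), 'white': (np.int64(183), np.float64(1.71), np.float64(-0.0), np.float64(3.4))}
```

>>> carry_out:
  commands:
    - {"travel": [-0.15,-0.01,0],"delta_rot": [0,0,1.5],"hand": 0}
    - {"travel": [-0.28,-0.02,0],"delta_rot": [0,0,2.9],"hand": 0}
    - {"travel": [-0.28,-0.02,0],"delta_rot": [0,0,2.9],"hand": 0}
    - {"travel": [-0.28,-0.02,0],"delta_rot": [0,0,2.9],"hand": 0}

```text
time_s: 11.9
position: [0.582, 0.0322, 0.0506]
eef_rot: [[0.954, 0.301, -0.002], [0.301, -0.954, -0.002], [-0.003, 0.001, -1.0]]
wrist_force: [0.8, 0.5, -0.6]
finger_gap: 0.001
```

Run:
```python
from h import *
arc([-60],z=.0506); im=ang(); cv2.imwrite("pics/w5.png",im)
```

```text
now ang -72.59 r 0.0552 z 0.0506 F [ 0.8  0.5 -0.6] t 11.9 q7 -1.38
-60 [1.2, -0.15, -0.01] [0.0, 0.2, -12.5]
{'red': (np.int64(417), np.float64(-1.23), np.float64(-2.7), np.float64(0.2)), 'white': (np.int64(187), np.float64(-1.21), np.float64(-2.9), np.float64(0.5))}
```

View pics/w5.png

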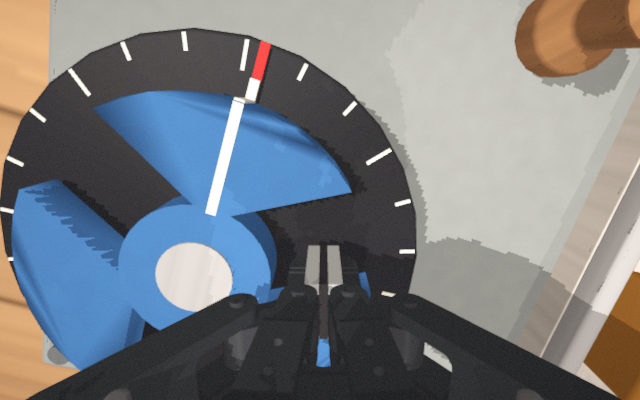

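The pointer tip at (252,90) lines up with the red line at (261,62). By measurement they're at -1.21° and -1.23°. I'll back off the wall, lift, and cross over to behind the bar.

>>> carry_out:
  commands:
    - {"travel": [0.3,0,0],"delta_rot": [0,0,-2],"hand": 0}
    - {"travel": [0.8,-0.1,0],"delta_rot": [0,0,-6],"hand": 0}
    - {"travel": [0.8,-0.1,0],"delta_rot": [0,0,-6],"hand": 0}
    - {"travel": [0.8,-0.1,-2],"delta_rot": [0,0,-6],"hand": 0}
    - {"travel": [0.8,-0.1,-5],"delta_rot": [0,0,-6],"hand": 0}
    - {"travel": [0.8,-0.1,-9],"delta_rot": [0,0,-6],"hand": 0}
    - {"travel": [0.8,-0.1,-10],"delta_rot": [0,0,-6],"hand": 0}
    - {"travel": [0.8,-0.1,-10],"delta_rot": [0,0,-6],"hand": 0}

```text
time_s: 12.75
position: [0.5904, 0.0358, 0.1522]
eef_rot: [[0.917, 0.398, 0.001], [0.398, -0.917, -0.001], [0.0, 0.002, -1.0]]
wrist_force: [-1.0, 0.7, -0.8]
finger_gap: -0.002
```

Run:
```python
from h import *
ang(); go([.515,-.163,.15],3.2)
```

```text
{'red': (np.int64(144), np.float64(-1.34), np.float64(-2.9), np.float64(0.1)), 'white': (np.int64(64), np.float64(-1.42), np.float64(-98.4), np.float64(0.3))}
travel [-14.75  15.26   0.11] rot [ 0.07  0.11 20.3 ] t 12.8
```

>>> carry_out:
  commands:
    - {"travel": [-14.7,15.3,0],"delta_rot": [0,0,20.3],"hand": 0}
    - {"travel": [-14.7,15.3,0],"delta_rot": [0,0,20.3],"hand": 0}
    - {"travel": [-14.7,15.3,0],"delta_rot": [0,0,20.3],"hand": 0}
    - {"travel": [-14.7,15.3,0],"delta_rot": [0,0,20.3],"hand": 0}
    - {"travel": [-14.7,15.3,0],"delta_rot": [0,0,20.3],"hand": 0}
    - {"travel": [-14.7,15.3,0],"delta_rot": [0,0,20.3],"hand": 0}
    - {"travel": [-14.7,15.3,0],"delta_rot": [0,0,20.3],"hand": 0}
    - {"travel": [-14.7,15.3,0],"delta_rot": [0,0,20.3],"hand": 0}
    - {"travel": [-14.7,15.3,0],"delta_rot": [0,0,20.3],"hand": 0}

```text
time_s: 13.7
position: [0.5161, -0.1615, 0.1507]
eef_rot: [[0.998, 0.058, -0.002], [0.058, -0.998, -0.001], [-0.002, 0.001, -1.0]]
wrist_force: [0.3, 0.2, -0.3]
finger_gap: 0.001
```

Run:
```python
from h import *
s=telemetry.get_state(); im=cams.get_image("wrist"); cv2.imwrite("pics/w6.png",im); print(s["position"])
hsv=cv2.cvtColor(im,cv2.COLOR_BGR2HSV);H,S,V=[hsv[...,i].astype(int) for i in range(3)]
m=(H>8)&(H<20)&(S>200)&(V>100)
for c,a,k in blobs(m,800):
    print(c.round(0),a,cast(c,.08,"wrist",s)[0].round(4),cv2.minAreaRect(cast(np.argwhere(k)[:,::-1],.08,"wrist",s)[:,:2].astype(np.float32)))
go([.515,-.1635,.036],3.2)
```

```text
[ 0.51611844 -0.16147503  0.15067347]
travel [-0.1   0.16 11.48] rot [0.06 0.11 0.13] t 13.75
```

View pics/w6.png

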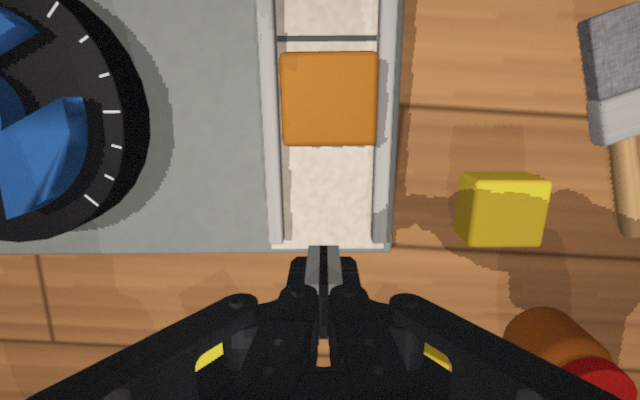

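Wrist view: the bar is at (328,98) between the rails, which are at x≈270 and x≈384. The fingers are at (323,248). A yellow look-alike is at (502,210), clear of the path. I'll work out the bar's position and the centre line from these.

Run:
```python
from h import *
s=telemetry.get_state()
print(cast([[282,52],[376,52],[379,146],[286,146]],.08,"wrist",s).round(4))
print("bed end",cast([[273,248],[391,248]],.04,"wrist",s).round(4))
print("rail inner",cast([[283,242],[374,242],[276,20],[379,20]],.055,"wrist",s).round(4))
```

```text
[[ 0.6151 -0.1303  0.08  ]
 [ 0.6186 -0.1889  0.08  ]
 [ 0.5606 -0.1968  0.08  ]
 [ 0.557  -0.1345  0.08  ]]
bed end [[ 0.4642 -0.122   0.04  ]
 [ 0.47   -0.223   0.04  ]]
rail inner [[ 0.4766 -0.1319  0.055 ]
 [ 0.4809 -0.2051  0.055 ]
 [ 0.6379 -0.1229  0.055 ]
 [ 0.642  -0.1923  0.055 ]]
```

>>> carry_out:
  commands:
    - {"travel": [-0.1,0.35,4],"delta_rot": [0,0,0],"hand": 0}
    - {"travel": [-0.1,0.35,8],"delta_rot": [0,0,0],"hand": 0}
    - {"travel": [-0.1,0.35,9.5],"delta_rot": [0,0,0],"hand": 0}
    - {"travel": [-0.1,0.35,10.3],"delta_rot": [0,0,0],"hand": 0}
    - {"travel": [-0.1,0.35,10.8],"delta_rot": [0,0,0],"hand": 0}
    - {"travel": [-0.1,0.35,11.3],"delta_rot": [0,0,0],"hand": 0}
    - {"travel": [-0.1,0.35,11.5],"delta_rot": [0,0,0],"hand": 0}
    - {"travel": [-0.1,0.35,11.5],"delta_rot": [0,0,0],"hand": 0}

```text
time_s: 14.55
position: [0.5154, -0.1655, 0.0362]
eef_rot: [[0.998, 0.058, -0.001], [0.058, -0.998, -0.001], [-0.001, 0.001, -1.0]]
wrist_force: [0.4, 0.2, -0.4]
finger_gap: 0.0
```

>>> carry_out:
  commands:
    - {"travel": [0,0,0.2],"delta_rot": [0,0,0],"hand": 0}
    - {"travel": [0,0,0.4],"delta_rot": [0,0,0],"hand": 0}
    - {"travel": [0,0,0.4],"delta_rot": [0,0,0],"hand": 0}

```text
time_s: 14.85
position: [0.5153, -0.1654, 0.0321]
eef_rot: [[0.998, 0.058, -0.001], [0.058, -0.998, -0.001], [-0.001, 0.001, -1.0]]
wrist_force: [-0.5, 1.3, -0.7]
finger_gap: -0.005
```

Run:
```python
from h import *
s=telemetry.get_state(); im=cams.get_image("wrist"); p,R=s["position"],s["eef_rot"]
g=cv2.cvtColor(im,cv2.COLOR_BGR2GRAY); print("row/gray col 315:",[(r,int(g[r,315])) for r in range(215,262,3)])
for z in(-.01,-.015,-.02,-.025,-.03): print(z,[proj(p+R@np.array([x,0,z]),"wrist",s)[0,1].round(0) for x in(-.011,.011)])
go([.60,-.1600,.032],3.4);go([.63,-.1580,.032],3.4);go([.645,-.1572,.032],3.4)
```

```text
row/gray col 315: [(215, 188), (218, 190), (221, 190), (224, 191), (227, 189), (230, 186), (233, 185), (236, 186), (239, 190), (242, 194), (245, 151), (248, 96), (251, 96), (254, 98), (257, 96), (260, 100)]
-0.01 [np.float64(276.0), np.float64(234.0)]
-0.015 [np.float64(281.0), np.float64(238.0)]
-0.02 [np.float64(287.0), np.float64(242.0)]
-0.025 [np.float64(292.0), np.float64(247.0)]
-0.03 [np.float64(298.0), np.float64(252.0)]
travel [ 8.48 -0.05  0.01] rot [ 0.07  0.07 -0.07] t 14.9
travel [ 1.149e+01 -8.000e-02  1.000e-02] rot [ 0.07  0.07 -0.07] t 14.9
travel [12.99 -0.07  0.  ] rot [ 0.07  0.07 -0.07] t 14.9
```

>>> carry_out:
  commands:
    - {"travel": [0,0,0.2],"delta_rot": [0,0,0],"hand": 0}
    - {"travel": [0,0,0.4],"delta_rot": [0,0,0],"hand": 0}
    - {"travel": [0,0,0.6],"delta_rot": [0,0,0],"hand": 0}
    - {"travel": [0,0,0.6],"delta_rot": [0,0,0],"hand": 0}

```text
time_s: 15.3
position: [0.5151, -0.1654, 0.0258]
eef_rot: [[0.998, 0.058, -0.002], [0.058, -0.998, -0.001], [-0.002, 0.001, -1.0]]
wrist_force: [0.3, -0.6, 0.6]
finger_gap: 0.002
```

>>> carry_out:
  commands:
    - {"travel": [1.5,0,0],"delta_rot": [0,0,0],"hand": 0}
    - {"travel": [2.5,0,0],"delta_rot": [0,0,0],"hand": 0}
    - {"travel": [3.2,0,0],"delta_rot": [0,0,0],"hand": 0}
    - {"travel": [3.7,0,0],"delta_rot": [0,0,0],"hand": 0}
    - {"travel": [4.2,0,0],"delta_rot": [0,0,0],"hand": 0}
    - {"travel": [4.7,0,0],"delta_rot": [0,0,0],"hand": 0}
    - {"travel": [5.2,0,0],"delta_rot": [0,0,0],"hand": 0}
    - {"travel": [5.7,0,0],"delta_rot": [0,0,0],"hand": 0}

```text
time_s: 16.1
position: [0.5723, -0.1621, 0.0257]
eef_rot: [[0.998, 0.058, -0.002], [0.058, -0.998, -0.001], [-0.002, 0.001, -1.0]]
wrist_force: [-0.5, -0.0, -0.5]
finger_gap: -0.0
```

```bash
cat >> h.py <<'E'
def bar():
    s=telemetry.get_state(); im=cams.get_image("wrist"); hsv=cv2.cvtColor(im,cv2.COLOR_BGR2HSV);H,S,V=[hsv[...,i].astype(int) for i in range(3)]
    m=(H>8)&(H<22)&(S>170)&(V>100); Y,X=np.mgrid[:400,:640]; m&=(X>200)&(X<440)
    for c,a,k in blobs(m,800):
        yx=np.argwhere(k); print(c.round(0),a,yx.min(0),yx.max(0),"far edge",cast([c[0],yx[:,0].min()],.08,"wrist",s)[0].round(4),"F",s["wrist_force"].round(1),s["position"].round(4))
    return im
E
python3 - <<'E'
from h import *
bar()
E
```

```text
[324. 186.] 32708 [102 224] [275 424] far edge [ 0.6431 -0.158   0.08  ] F [-0.5 -0.  -0.5] [ 0.5723 -0.1621  0.0257]
```

The bar is moving with the finger: its far edge is at 0.643, against 0.617 before. The stop is expected at about 0.709, so I'll continue.

>>> carry_out:
  commands:
    - {"travel": [0.5,0,0],"delta_rot": [0,0,0],"hand": 0}
    - {"travel": [1,0,0],"delta_rot": [0,0,0],"hand": 0}
    - {"travel": [1.5,0,0],"delta_rot": [0,0,0],"hand": 0}
    - {"travel": [2,0,0],"delta_rot": [0,0,0],"hand": 0}
    - {"travel": [2.5,0,0],"delta_rot": [0,0,0],"hand": 0}
    - {"travel": [3,0,0],"delta_rot": [0,0,0],"hand": 0}
    - {"travel": [3.5,0,0],"delta_rot": [0,0,0],"hand": 0}
    - {"travel": [4,0,0],"delta_rot": [0,0,0],"hand": 0}
    - {"travel": [4.5,0,0],"delta_rot": [0,0,0],"hand": 0}
    - {"travel": [5,0,0],"delta_rot": [0,0,0],"hand": 0}
    - {"travel": [5.5,0,0],"delta_rot": [0,0,0],"hand": 0}
    - {"travel": [5.8,0,0],"delta_rot": [0,0,0],"hand": 0}

```text
time_s: 17.35
position: [0.6319, -0.1584, 0.0257]
eef_rot: [[0.998, 0.059, -0.0], [0.059, -0.998, -0.001], [-0.0, 0.001, -1.0]]
wrist_force: [-1.2, 0.5, 1.3]
finger_gap: 0.001
```

>>> carry_out:
  commands:
    - {"travel": [0.2,0,0],"delta_rot": [0,0,0],"hand": 0}
    - {"travel": [0.4,0,0],"delta_rot": [0,0,0],"hand": 0}
    - {"travel": [0.5,0,0],"delta_rot": [0,0,0],"hand": 0}

```text
time_s: 17.65
position: [0.637, -0.1581, 0.0257]
eef_rot: [[0.998, 0.059, -0.0], [0.059, -0.998, -0.001], [-0.0, 0.001, -1.0]]
wrist_force: [-1.3, 0.1, -0.1]
finger_gap: 0.0
```

>>> carry_out:
  commands:
    - {"travel": [0.2,0,0],"delta_rot": [0,0,0],"hand": 0}
    - {"travel": [0.3,0,0],"delta_rot": [0,0,0],"hand": 0}

```text
time_s: 17.85
position: [0.6402, -0.1579, 0.0257]
eef_rot: [[0.998, 0.059, -0.0], [0.059, -0.998, -0.001], [-0.0, 0.001, -1.0]]
wrist_force: [-1.0, 0.3, 0.9]
finger_gap: -0.001
```

Run:
```python
from h import *
bar()
```

```text
[325. 187.] 32430 [102 224] [275 424] far edge [ 0.7108 -0.154   0.08  ] F [-1.   0.3  0.9] [ 0.6402 -0.1579  0.0257]
```

Not at the stop yet, since the force is only about 1 N. I'll creep forward.

>>> carry_out:
  commands:
    - {"travel": [0.1,0,0],"delta_rot": [0,0,0],"hand": 0}
    - {"travel": [0.2,0,0],"delta_rot": [0,0,0],"hand": 0}

```text
time_s: 18.1
position: [0.6405, -0.1582, 0.0256]
eef_rot: [[0.998, 0.058, -0.003], [0.058, -0.998, -0.001], [-0.004, 0.001, -1.0]]
wrist_force: [-8.9, -0.1, 7.0]
finger_gap: -0.003
```

>>> carry_out:
  commands:
    - {"travel": [0.1,0,0],"delta_rot": [0,0,0],"hand": 0}
    - {"travel": [0.2,0,0],"delta_rot": [0,0,0],"hand": 0}

```text
time_s: 18.3
position: [0.6403, -0.1582, 0.0255]
eef_rot: [[0.998, 0.058, -0.007], [0.058, -0.998, -0.001], [-0.007, 0.0, -1.0]]
wrist_force: [-12.0, 0.4, 7.8]
finger_gap: 0.0
```

Run:
```python
from h import *
im=bar(); cv2.imwrite("pics/w7.png",im[0:300,140:540])
```

```text
[324. 187.] 32833 [102 222] [276 424] far edge [ 0.7114 -0.1542  0.08  ] F [-12.    0.4   7.8] [ 0.6403 -0.1582  0.0255]
```

View pics/w7.png

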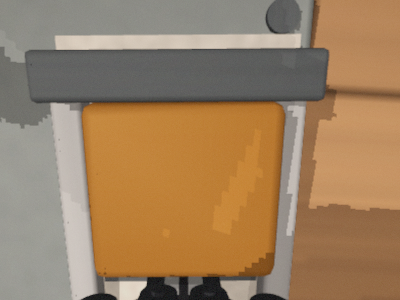

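The bar, crop (83–285, 102–276), is square and flush against the dark stop, and the push force has risen to 12 N. I'll retreat straight back and lift clear.

>>> carry_out:
  commands:
    - {"travel": [-0.3,0,0],"delta_rot": [0,0,0],"hand": 0}
    - {"travel": [-1,0,0],"delta_rot": [0,0,0],"hand": 0}
    - {"travel": [-3,0,0],"delta_rot": [0,0,0],"hand": 0}
    - {"travel": [-6,0,0],"delta_rot": [0,0,0],"hand": 0}
    - {"travel": [-6,0,0],"delta_rot": [0,0,0],"hand": 0}
    - {"travel": [-6,0,-4],"delta_rot": [0,0,0],"hand": 0}
    - {"travel": [-6,0,-9],"delta_rot": [0,0,0],"hand": 0}
    - {"travel": [-6,0,-14],"delta_rot": [0,0,0],"hand": 0}
    - {"travel": [-8,6,-18],"delta_rot": [0,0,0],"hand": 0}
    - {"travel": [-10,11,-18],"delta_rot": [0,0,0],"hand": 0}
    - {"travel": [-12,16,-18],"delta_rot": [0,0,0],"hand": 0}
    - {"travel": [-12,16,-18],"delta_rot": [0,0,0],"hand": 0}

```text
time_s: 19.55
position: [0.5295, -0.3294, 0.2076]
eef_rot: [[0.999, 0.054, -0.006], [0.054, -0.999, -0.004], [-0.006, 0.004, -1.0]]
wrist_force: [0.9, -0.1, 0.3]
finger_gap: -0.002
```

Run:
```python
from h import *
t=cams.get_image("top"); cv2.imwrite("pics/t2.png",cv2.resize(t[100:280,140:480],(765,405),interpolation=2))
s=telemetry.get_state(); print(s["wrist_force"],s["dq"].round(3),s["time_s"])
```

```text
[-1.89268671 -4.09616232  1.27121751] [-0.047 -0.005 -0.007  0.034  0.005 -0.013 -0.098] 19.6
```

View pics/t2.png

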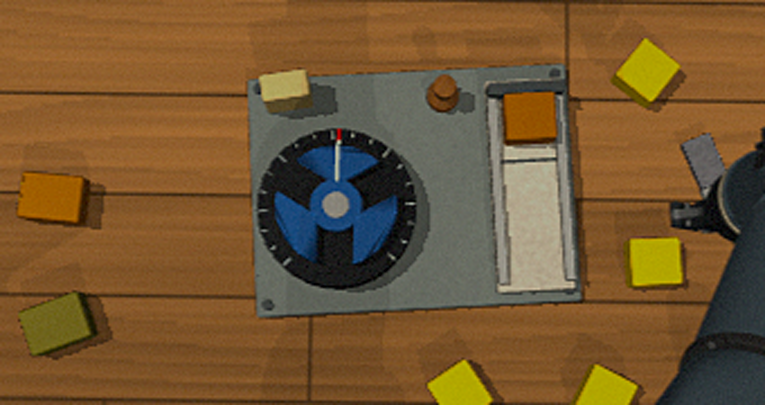

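Final top view: the pointer and red line are in line at (338,140), the bar is against the stop at (529,118), and the bystanders look unmoved. I'll let the arm settle, then hand in.

>>> carry_out:
  commands:
    - {"travel": [0,0,-2],"delta_rot": [0,0,0],"hand": 0}
    - {"travel": [0,0,-2],"delta_rot": [0,0,0],"hand": 0}
    - {"travel": [0,0,-2],"delta_rot": [0,0,0],"hand": 0}
    - {"travel": [0,0,-2],"delta_rot": [0,0,0],"hand": 0}

```text
time_s: 20.0
position: [0.5278, -0.3328, 0.227]
eef_rot: [[0.999, 0.051, -0.007], [0.05, -0.999, -0.006], [-0.008, 0.005, -1.0]]
wrist_force: [-1.3, 0.2, -0.4]
finger_gap: 0.004
```

Run:
```python
from rig import telemetry, robot
s=telemetry.get_state(); print(s["wrist_force"].round(1),abs(s["dq"]).max().round(4)); print(robot.finish_job())
```

```text
[-1.3  0.2 -0.4] 0.0044
the job is handed in; nothing more can be done
None
```

I turned the dial about 73° clockwise with the shut fingertips in a notch, then pushed the ochre bar along the bed to the end stop. I handed the job in at about 20 s, with the arm clear and at rest; `finish_job` gives no verdict.

**Dial:** the pointer read -1.21° against -1.23° for the red line. After the fingers lifted away it read -1.42° against -1.34°, though with a few stray white pixels in that reading. The last top view shows the two in line.

**Bar:** the push force rose to 12 N at the stop, and the close picture showed the bar square and flush against it. The last top view shows it still there, and the other loose things that the view covers look unmoved; the jar was outside it and the arm partly hid the brush.

**What disagreed:** the shut fingertips turned out to be about 20 mm behind the reported TCP, not 19 mm ahead as stated. The first two sweeps therefore passed over the disc without turning it. They gave no contact force, and I corrected by lowering the fingers in small steps.

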